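# Gauge the nip of a bench two-roll mill

### The job

Find out which of the three thickness gauges fits the nip of the little roll mill: the one that slides down between the two steel rolls with a light, even drag, not one that drops in loose and not one that would have to be forced. Leave the gauge that fits standing upright in the nip by itself near the middle of the rolls, its tip well through (12 mm or more below the roll axes), so that the gap can be locked on it, and have the other two standing fully home in the slots of the gauge stand. Never force a gauge between the rolls (not more than 25 N on the rolls), and do not disturb the beaker, the petri dish or the white bottle.

Things in the scene. Friction and masses are not known exactly. Their poses are not given: they have to be found in the camera images.
- mill: hand-cranked bench two-roll mill: grey base, white cheeks, two steel rolls side by side; fixed; 220 x 290 x 93 mm. Origin on the bench under the nip; z up, y along the rolls, x from the front roll to the rear roll (away from the robot). Rolls: radius 28 mm, axes 62 mm and crowns 90 mm high, 164 mm long, open from above, not turning; put blades in within 50 mm of mid-length. Under the nip it is free down to 20 mm.
- nip (a point): nip side of the front roll at mid-length and axis height (62 mm); axes as the mill's. The front roll is rigid, its face at x = 0. Springs hold the rear roll at one of three stops (gap about 2, 4 or 6 mm, which one is not told); it yields towards +x by 5 N per mm after a first 1 N. A nipped blade of thickness t stands against the front roll, its middle at x = t/2.
- stand: grey gauge stand, a block on an aluminium foot plate of 84 x 172 mm, fixed. Origin on the bench under its centre; top at 60 mm. Three slots open at the top at y = -46, 0 and +46 mm, each 14 mm (x) by 27 mm (y), 54 mm deep; any gauge fits any slot. A gauge fully home rests with its flange on the block, the middle of its handle 86 mm above the bench, its x along the stand's x, as at the start.
- gauge_thin: 3 mm thickness gauge, yellow handle, 50 to 80 g, loose. Origin at the middle of the handle, which is 14 mm (x, grip it across this) by 26 mm (y) by 44 mm (z, up). Below it a steel flange 44 (x) x 20 x 4 mm, underside 26 mm below the origin, then the steel blade, 3 mm thick (x), 20 mm wide (y), 52 mm long. All the way in the nip the flange rests on the rolls, origin 115 mm above the bench.
- thin_tip (a point): middle of the square lower end of the 3 mm blade (yellow handle), 78 mm below the handle's middle. Let go with the tip 8 mm below the roll axes, a gauge thinner than the gap drops onto its flange, a nipped one stands and straightens by itself. Nipped and let settle, the gauge that fits (1 mm over the gap) takes 3 to 7 N to slide on down slowly, the next thicker 9 N or more: too tight.
- gauge_mid: 5 mm thickness gauge, blue handle, 50 to 80 g, loose. Origin at the middle of the handle, which is 14 mm (x, grip it across this) by 26 mm (y) by 44 mm (z, up). Below it a steel flange 44 (x) x 20 x 4 mm, underside 26 mm below the origin, then the steel blade, 5 mm thick (x), 20 mm wide (y), 52 mm long. All the way in the nip the flange rests on the rolls, origin 115 mm above the bench.
- mid_tip (a point): middle of the square lower end of the 5 mm blade (blue handle), 78 mm below the handle's middle. Let go with the tip 8 mm below the roll axes, a gauge thinner than the gap drops onto its flange, a nipped one stands and straightens by itself. Nipped and let settle, the gauge that fits (1 mm over the gap) takes 3 to 7 N to slide on down slowly, the next thicker 9 N or more: too tight.
- gauge_thick: 7 mm thickness gauge, red handle, 50 to 80 g, loose. Origin at the middle of the handle, which is 14 mm (x, grip it across this) by 26 mm (y) by 44 mm (z, up). Below it a steel flange 44 (x) x 20 x 4 mm, underside 26 mm below the origin, then the steel blade, 7 mm thick (x), 20 mm wide (y), 52 mm long. All the way in the nip the flange rests on the rolls, origin 115 mm above the bench.
- thick_tip (a point): middle of the square lower end of the 7 mm blade (red handle), 78 mm below the handle's middle. Let go with the tip 8 mm below the roll axes, a gauge thinner than the gap drops onto its flange, a nipped one stands and straightens by itself. Nipped and let settle, the gauge that fits (1 mm over the gap) takes 3 to 7 N to slide on down slowly, the next thicker 9 N or more: too tight.
- beaker: small empty glass beaker, 51 mm across, 64 mm high, loose, leave alone; origin under its centre
- petri: small petri dish, 58 mm across, 15 mm high, loose, leave alone; origin under its centre
- white_bottle: white reagent bottle with a blue cap, 48 mm across, 90 mm high, loose, leave alone; origin under its centre
Not all that is in view belongs to the job. Of the things that look like the stand, the larger one is meant.

How it is judged:
By the outcome, as a careful person would: the job done as asked, in the order asked, and still so for the second after the job is handed in, with the robot touching nothing.
It also fails if it takes over 72 s, if anything falls off the work surface, if the arm or the gripper's body presses on something with over 40 N, if the wrist force passes 120 N, or if a joint passes its speed limit or range.

### The arm

A 6-joint arm with a two-finger parallel gripper is mounted at the origin on a cart in front of the work surface, level with it; the furniture and walls round the work are solid. World frame = base frame: x ahead of the robot, y to its left, z up, the work surface at z = 0. Lengths are in mm, angles in rad, forces in N, time in s.
With the tool pointing down it reaches from about 275 to 750 mm from the base axis. Payload 10.2 kg.
Tool frame: the origin (TCP) lies between the finger pads; the fingertips stand ctrl.tips_ahead ahead of it and the grasp point (between the pads) lies 8 mm behind it (ctrl.tips_ahead is the distance from the TCP to the fingertips, in mm); z points along the fingers, y is the direction in which the jaws open and shut (so a half turn about z gives the same grasp; the last joint's range is limited). The gripper opens to 85 mm and grips with 20 to 120 N. Pads are 22 mm wide; open, the fingers measure 114 mm over their backs; the gripper's body (76 mm by 85 mm) begins 54 mm behind the grasp point. The pads swing forward as they close: fully open they stand 13 mm farther back than shut.
Start: joints at [0.982, 0.313, 1.498, -0, 1.331, -0.223], TCP at [187.804, 490.266, 242.294] pointing down, gripper open.
Joint ranges: [-2.94, 2.94], [-0.97, 2.17], [0.19, 2.56], [-1.23, 4.37], [0.02, 3.11], [-2.88, 2.88]. Speed limits (rad/s): [2.39, 2.39, 3.01, 3.14, 3.14, 3.14].

### API

Orientations are given as a unit quaternion [w, x, y, z].
In Python, from rig import ctrl gives the robot as it stands. The module is installed in compiled form; this text tells all that it offers.
- The arm moves only by the tool move_arm, never from a script. Its argument "motion" is a list of rows, each an object with "offset": the shift along the tool's x, y, z in m, a list of three; "angular": the turn, a rotation vector about the tool's x, y, z in degrees, a list of three; "jaw": the finger opening in m, from 0 to 0.0854. In form: [{"offset": [tx, ty, tz], "angular": [ax, ay, az], "jaw": jaw}, ...]. A call has 1 to 5 rows; each row is the pose to reach, as a shift and turn from the pose commanded when the call began, along the tool's axes at that moment; what a row does not reach only later rows make up. A row lasts 1/8 s, in which the tool goes at most 62.5 mm and 10.7 degrees, less where a joint would pass 70% of its speed; a pose out of reach is approached as far as the arm can. A call with a gripper value outside its range is refused whole. The fingers move at their own pace and stop on an object; "squeeze" is the grip in N (left out, the last holds). Time passes only in rows, so rows that repeat a pose let the fingers close. It gives the time, the measured TCP pose, the force and the opening at its end, in the units of the state.
- ctrl.sense(): the state, without advancing time (a new reading comes with each control period).
- ctrl.capture(name): name is "scene" or "top"; returns a dict with "img" (400x640x3 uint8, red, green, blue), "intrinsics" (3x3 intrinsics, pixels), "rvec" (rotation vector, rad) and "tvec" (3), from world to camera coordinates, as OpenCV has them. Camera axes: x right, y down, z forward; pixel columns grow to the right and rows downward; lengths in mm; the calibration is good to about 2 mm. A picture is of the moment at which its call begins. There is no depth.
- ctrl.finish_job(): hands the job in, once; it reports no verdict.
The state is a dict: "time_s": time; "joints": joint angles; "dq": joint speeds; "tau": joint torques, N m; "eef_pos": TCP position; "ee_rot": TCP orientation; "force": force on the tool from outside, world axes, zero at the start; "wrist_torque": the same for the moment, N m; "grip_width": opening from 0.0 (shut) to 1.0 (fully open).
Only numpy, scipy, OpenCV 4.12 (cv2) and the standard library are available. Lean on these libraries where they do the work, as an engineer would, in place of code of your own. Each camera call takes 0.05 s, during which the arm holds its last target. There are 200 camera calls.

## Working session

There is one attempt and no reset: what is moved stays moved. The work goes in short steps, Python scripts to look and compute and a tool call to move; the robot and the scene stay as the last step left them, time stands still between calls to the robot, and variables do not carry over. Pictures are saved under pics/ and viewed, about 8 in all and at most 12, crops included, and the job is handed in when it is done.

Besides the shell and the picture viewer there is one more tool, called as name(argument=value, ...), one argument or row to a line, values as JSON. move_arm: Moves the arm, as the interface text tells. Its arguments: {"type":"object","properties":{"motion":{"type":"array","items":{"type":"object","properties":{"offset":{"type":"array","items":{"type":"number"}},"angular":{"type":"array","items":{"type":"number"}},"jaw":{"type":"number"}}}},"squeeze":{"type":"number"}},"required":["motion"]}

```bash
mkdir -p pics; cat > h.py <<'E'
import numpy as np,cv2
from rig import ctrl
def cap(n):
    c=ctrl.capture(n);K=np.array(c["intrinsics"],float);R=cv2.Rodrigues(np.array(c["rvec"],float))[0];t=np.array(c["tvec"],float).ravel()
    return np.array(c["img"]),K,R,t
def ray(C,u,v):
    _,K,R,t=C;o=-R.T@t;d=R.T@np.linalg.inv(K)@np.array([u,v,1.]);return o,d/np.linalg.norm(d)
def onz(C,u,v,z):
    o,d=ray(C,u,v);return o+d*(z-o[2])/d[2]
def proj(C,P):
    _,K,R,t=C;p=K@(R@np.array(P,float)+t);return p[:2]/p[2]
def save(n,im,s=1):
    im=cv2.resize(im,None,fx=s,fy=s,interpolation=cv2.INTER_CUBIC) if s!=1 else im
    cv2.imwrite("pics/"+n+".png",im[:,:,::-1])
def two(C1,p1,C2,p2):
    o1,d1=ray(C1,*p1);o2,d2=ray(C2,*p2)
    s=np.linalg.lstsq(np.c_[d1,-d2],o2-o1,rcond=None)[0];a=o1+d1*s[0];b=o2+d2*s[1];return (a+b)/2,np.linalg.norm(a-b)
E
python3 - <<'E'
from h import *
s=ctrl.sense();print({k:np.round(v,3) for k,v in s.items()},ctrl.tips_ahead)
A=cap("top");B=cap("scene");save("top0",A[0]);save("scene0",B[0])
for C in(A,B):print(-C[2].T@C[3],C[1][0,0])
E
```

```text
{'time_s': np.float64(0.0), 'joints': array([ 0.982,  0.313,  1.498,  0.   ,  1.331, -0.223]), 'dq': array([-0.003, -0.   , -0.002,  0.   , -0.001, -0.001]), 'tau': array([ 0.0000e+00, -4.1226e+01, -2.5975e+01, -0.0000e+00,  4.0000e-03,
       -0.0000e+00]), 'eef_pos': array([187.65 , 490.056, 241.733]), 'ee_rot': array([-0.   ,  0.182,  0.983, -0.001]), 'force': array([-0.549,  0.87 , -0.38 ]), 'wrist_torque': array([-0.038, -0.011, -0.034]), 'grip_width': np.float64(1.0)} 11.0
[ 300.54742537 -110.27870341 1259.47605858] 397.37999031388944
[-225.95304769 -852.84897686 1411.13687564] 481.38222300234804
```

View pics/top0.png

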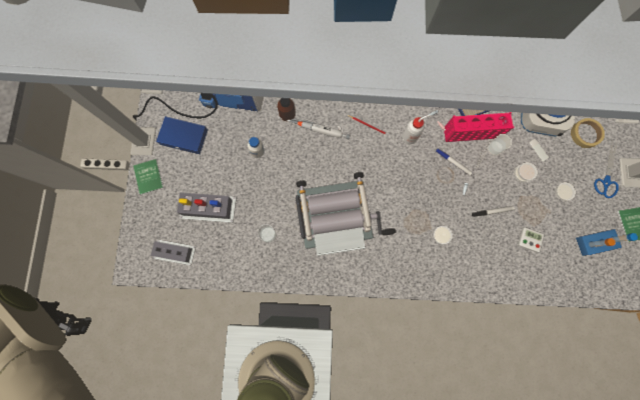

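View pics/scene0.png

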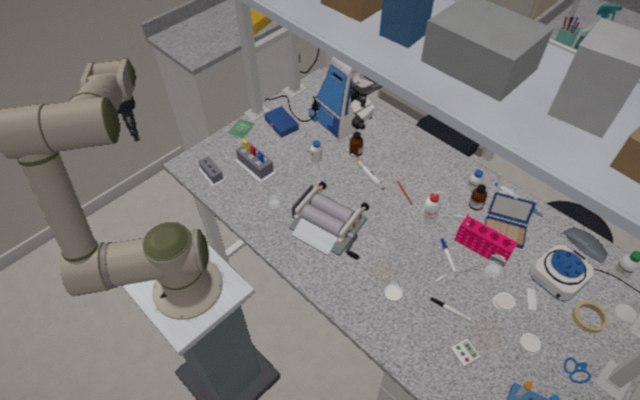

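The stand that is meant is at top (205,206), the larger block with yellow, red and blue handles. The smaller empty block at (172,251) is the decoy. The mill is at (335,213), a glass object (beaker or petri) is at (268,234), and the white bottle is at (254,147). I'll check with one enlarged crop and measure.

```bash
python3 - <<'E'
from h import *
A=cap("top");B=cap("scene")
a=cv2.resize(A[0][165:275,145:400],None,fx=3,fy=3,interpolation=cv2.INTER_CUBIC)
b=cv2.resize(B[0][130:265,190:380],None,fx=2,fy=2,interpolation=cv2.INTER_CUBIC)
im=np.zeros((600,765,3),np.uint8);im[:330]=a;im[330:600,:380]=b;save("crop1",im)
rng={"thin":((20,35)),"mid":((105,125)),"thick":((0,8))}
for n,(lo,hi) in rng.items():
    ps=[]
    for C,(x0,y0,x1,y1) in((A,(170,185,240,225)),(B,(230,130,280,185))):
        h=cv2.cvtColor(C[0],cv2.COLOR_RGB2HSV)
        m=cv2.inRange(h,(lo,130,70),(hi,255,255));
        mm=np.zeros_like(m);mm[y0:y1,x0:x1]=m[y0:y1,x0:x1]
        k,l,st,ce=cv2.connectedComponentsWithStats(mm);i=1+np.argmax(st[1:,4]);ps.append(ce[i]);print(n,st[i],ce[i])
    print(two(A,ps[0],B,ps[1]), onz(A,*ps[0],100))
E
```

```text
thin [179 198  12   7  59] [184.30508475 201.28813559]
thin [243 140   6  10  36] [245.38888889 144.27777778]
(array([508.16026059, 301.94522352,  84.16041138]), np.float64(0.8163340423184258)) [505.04166808 296.63487714 100.        ]
mid [210 201   8   5  31] [213.58064516 202.58064516]
mid [258 152   5  10  35] [260.28571429 155.97142857]
(array([508.53054646, 213.82914849,  82.60350241]), np.float64(0.7803187429672256)) [505.14455559 209.26339315 100.        ]
thick [194 199  11   6  46] [198.69565217 201.84782609]
thick [250 146   5   9  23] [252.39130435 149.43478261]
(array([507.45019929, 257.55289752,  87.77437613]), np.float64(0.07246250669350432)) [505.32019588 253.69355473 100.        ]
```

View pics/crop1.png

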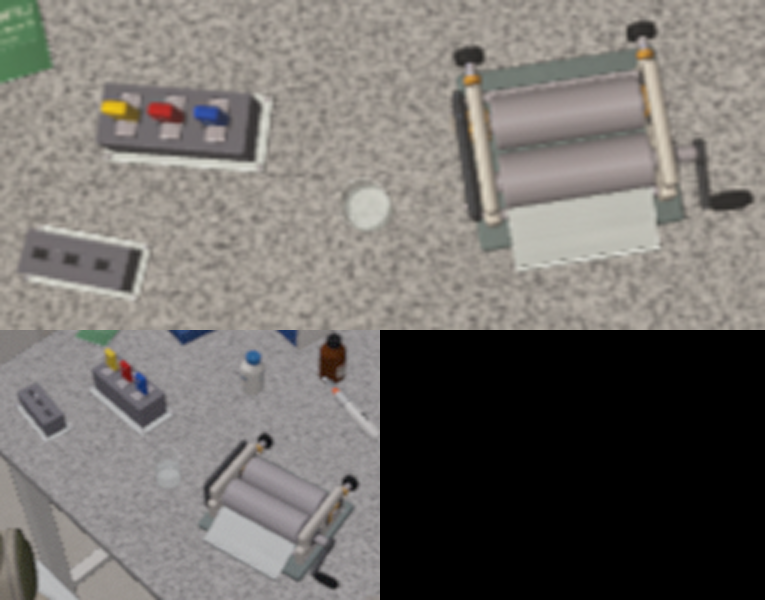

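The crop confirms the stand at full-image (205,206). Its handles are yellow (184,201), red (199,202) and blue (214,203). The mill rolls run from about (311,215) to (362,210), and the glass dish is at (268,234). Next I locate the mill from the roll edges, the stand from the plate and block, and the obstacles.

```bash
python3 - <<'E'
from h import *
A=cap("top");B=cap("scene")
def rect(C,c,yaw,z,hx=80,hy=110):
    # rectify plane z to 1px=1mm, rows=x' descending , cols=y' descending
    xs=np.arange(hx,-hx,-.5);ys=np.arange(hy,-hy,-.5);X,Y=np.meshgrid(xs,ys,indexing="ij")
    cs,sn=np.cos(yaw),np.sin(yaw)
    P=np.stack([c[0]+X*cs-Y*sn,c[1]+X*sn+Y*cs,np.full_like(X,z)],-1)
    p=(P@C[2].T+C[3])@C[1].T;m=(p[...,:2]/p[...,2:]).astype(np.float32)
    return cv2.remap(C[0],m,None,cv2.INTER_CUBIC)
a,b=onz(A,310.7,215,62),onz(A,361.7,210,62);d=a-b
yaw=np.arctan2(-d[0],d[1]);c=(a+b)/2;print(a,b,np.degrees(yaw),c)
s=np.array([507.5,257]);
print("obs",onz(A,268,234,10),onz(A,254,147,80),onz(A,172,251,30))
top=np.vstack([rect(A,c,yaw,62),rect(B,c,yaw,62)]);print(top.shape)
t2=np.vstack([rect(A,s,0,60),rect(B,s,0,60)])
for im in(top,t2):
    for r in (0,320):
        im[r+160,::8]=(255,0,0);im[r:r+320:8,220]=(255,0,0)
save("rect",np.hstack([top,t2])[:, :],0.9)
E
```

```text
[487.0835464  -79.79994814  62.        ] [ 509.66035408 -234.60774087   62.        ] 8.297388229787272 [ 498.37195024 -157.2038445    62.        ]
obs [428.6104577   52.81146342  10.        ] [689.81406509 106.60836189  80.        ] [360.8082937  341.13944988  30.        ]
(640, 440, 3)
```

View pics/rect.png

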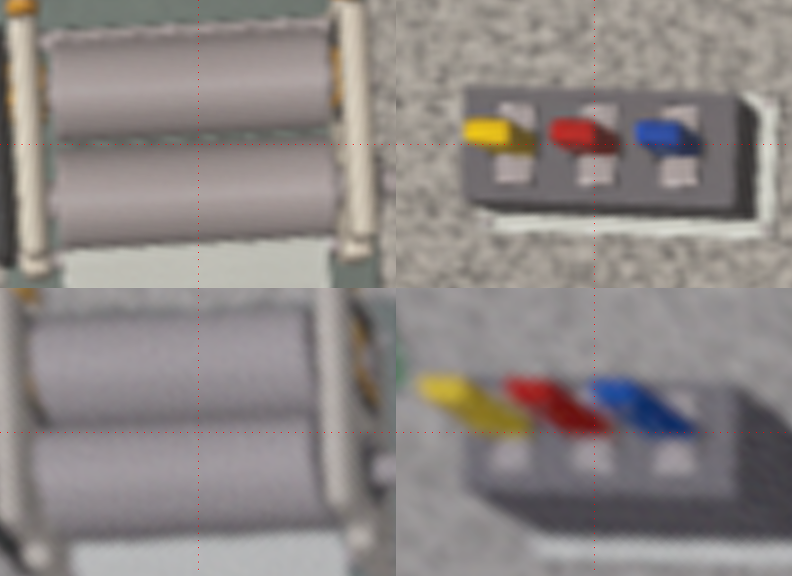

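Roll edges in the rectified view show a residual tilt of about 3.5°, so the mill yaw is about 11.8°. The mid-nip is about +5 mm along x'. I'll refine it numerically in one more step and set out at the same time.

```bash
cat > edge.py <<'E'
from h import *
from scipy.ndimage import gaussian_filter1d as gf
A=cap("top");B=cap("scene");c=np.array([498.4,-157.2])
for yaw in (10.8,11.8,12.8):
  y=np.radians(yaw);ex=np.array([np.cos(y),np.sin(y)]);ey=np.array([-np.sin(y),np.cos(y)])
  for n,C in(("top",A),("scene",B)):
    for seg in((-60,-10),(10,60)):
      s=np.arange(-80,80,.5);Y=np.arange(seg[0],seg[1],1.)
      P=c+s[:,None,None]*ex+Y[None,:,None]*ey;P=np.concatenate([P,np.full(P.shape[:2]+(1,),62.)],-1)
      p=(P@C[2].T+C[3])@C[1].T;m=(p[...,:2]/p[...,2:]).astype(np.float32)
      sat=cv2.remap(C[0],m,None,cv2.INTER_LINEAR).astype(float)
      g=(sat[...,0]-sat[...,1]).mean(1)  # rolls are pinkish
      q=cv2.remap(C[0],m,None,cv2.INTER_LINEAR).astype(float).mean(-1).mean(1)
      d=gf(g,3,order=1);k=np.argmax(np.where(s<-30,d,-9));k2=np.argmin(np.where(s>30,d,9))
      dk=np.where(abs(s-5)<15,gf(q,2),999)
      print(yaw,n,seg,"front",s[k],"rear",s[k2],"mid",(s[k]+s[k2])/2,"dark",s[np.argmin(dk)])
E
python3 edge.py
```

```text
10.8 top (-60, -10) front -54.0 rear 68.0 mid 7.0 dark 6.0
10.8 top (10, 60) front -54.5 rear 67.0 mid 6.25 dark 6.0
10.8 scene (-60, -10) front -56.0 rear 64.5 mid 4.25 dark 8.5
10.8 scene (10, 60) front -57.5 rear 64.0 mid 3.25 dark 8.5
11.8 top (-60, -10) front -54.5 rear 67.0 mid 6.25 dark 5.5
11.8 top (10, 60) front -54.0 rear 68.0 mid 7.0 dark 6.5
11.8 scene (-60, -10) front -56.5 rear 64.0 mid 3.75 dark 8.0
11.8 scene (10, 60) front -57.0 rear 64.5 mid 3.75 dark 9.0
12.8 top (-60, -10) front -55.0 rear 66.5 mid 5.75 dark 5.0
12.8 top (10, 60) front -53.0 rear 68.5 mid 7.75 dark 7.5
12.8 scene (-60, -10) front -57.5 rear 62.5 mid 2.5 dark 7.5
12.8 scene (10, 60) front -56.5 rear 65.0 mid 4.25 dark 9.5
```

move_arm(
  motion=[
    {"offset":[0,0,0],"angular":[0,0,10],"jaw":0.05},
    {"offset":[0,0,0],"angular":[0,0,20],"jaw":0.05},
    {"offset":[0,0,0],"angular":[0,0,30],"jaw":0.05},
    {"offset":[0,0,0],"angular":[0,0,40],"jaw":0.05},
    {"offset":[0,0,0],"angular":[0,0,50],"jaw":0.05},
  ],
  squeeze=30,
)

```text
time_s: 1.02
eef_pos: [187.8, 490.3, 242.3]
ee_rot: [0.0, 0.583, 0.813, -0.0]
force: [0.4, -0.2, 0.4]
grip_width: 0.587
```

move_arm(
  motion=[
    {"offset":[-0.053,0.03,0.0],"angular":[0,0,5],"jaw":0.05},
    {"offset":[-0.106,0.06,0.0],"angular":[0,0,10],"jaw":0.05},
    {"offset":[-0.158,0.09,0.01],"angular":[0,0,15],"jaw":0.05},
    {"offset":[-0.211,0.12,0.02],"angular":[0,0,19.9],"jaw":0.05},
    {"offset":[-0.264,0.15,0.04],"angular":[0,0,19.9],"jaw":0.05},
  ],
)

```text
time_s: 1.65
eef_pos: [416.2, 289.2, 203.0]
ee_rot: [0.0, 0.713, 0.701, 0.001]
force: [0.2, 1.5, 0.2]
grip_width: 0.589
```

```bash
cat > go.py <<'E'
import sys
from h import *
from scipy.spatial.transform import Rotation as Ro
def go(x,y,z,yaw):  # tool y at world yaw(deg), pointing down
    s=ctrl.sense();w=s["ee_rot"];R=Ro.from_quat([*w[1:],w[0]])
    d=R.inv().apply(np.array([x,y,z])-s["eef_pos"])
    th=np.radians((yaw+90)/2);T=Ro.from_quat([np.cos(th),np.sin(th),0,0])
    print("pos",np.round(s["eef_pos"],1),"offset",np.round(d,1),"ang",np.round(np.degrees((R.inv()*T).as_rotvec()),1),"F",np.round(s["force"],2),"grip mm",round(85.4*s["grip_width"],1),"t",s["time_s"])
if __name__=="__main__":go(*map(float,sys.argv[1:5]))
E
python3 go.py 505.6 208 150 -1.2
```

```text
pos [416.2 289.2 203. ] offset [-79.8  90.6  53.1] ang [ 0.1 -0.   0.3] F [0.16 1.46 0.2 ] grip mm 50.3 t 1.65
```

move_arm(
  motion=[
    {"offset":[-0.04,0.045,0.01],"angular":[0,0,0],"jaw":0.05},
    {"offset":[-0.08,0.091,0.03],"angular":[0,0,0.3],"jaw":0.05},
    {"offset":[-0.08,0.091,0.053],"angular":[0,0,0.3],"jaw":0.05},
    {"offset":[-0.08,0.091,0.053],"angular":[0,0,0.3],"jaw":0.05},
  ],
)

```text
time_s: 2.15
eef_pos: [503.8, 208.8, 148.4]
ee_rot: [-0.001, 0.715, 0.7, -0.001]
force: [-0.1, -0.2, 0.6]
grip_width: 0.585
```

```bash
python3 - <<'E'
from h import *
import go
go.go(505.6,208,84,-1.2)
A=cap("top");B=cap("scene")
for C in(A,B):
  for y in(300,254,208):print(np.round(proj(C,(506+(254-y)*-.02,y,108)),1))
a=cv2.resize(A[0][170:240,160:260],None,fx=4,fy=4,interpolation=cv2.INTER_CUBIC)
b=cv2.resize(B[0][110:190,220:300],None,fx=4,fy=4,interpolation=cv2.INTER_CUBIC)
im=np.zeros((320,720,3),np.uint8);im[:280,:400]=a;im[:,400:]=b;save("c2",im)
E
```

```text
pos [503.8 208.8 148.4] offset [-0.7  2.1 64.4] ang [-0.2  0.  -0. ] F [-0.14 -0.24  0.57] grip mm 49.9 t 2.15
[182.4 200.1]
[197.8 201.1]
[213.3 202.1]
[244.6 140.3]
[252.1 146.4]
[259.8 152.6]
```

View pics/c2.png

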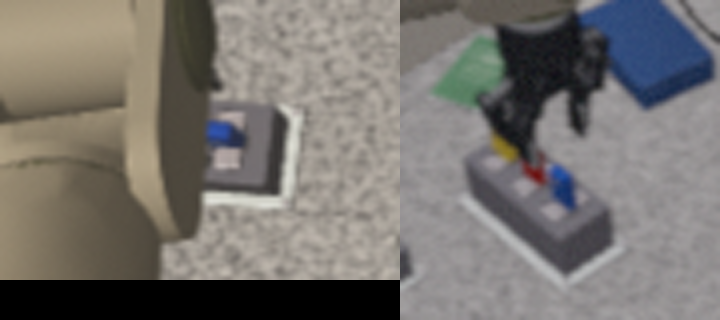

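The handle tops are where the projections predict (blue at top (213,202), scene (260,153)). I'll go down and grip the blue one.

move_arm(
  motion=[
    {"offset":[-0.001,0.002,0.04],"angular":[0,0,0],"jaw":0.05},
    {"offset":[-0.001,0.002,0.064],"angular":[0,0,0],"jaw":0.05},
    {"offset":[-0.001,0.002,0.064],"angular":[0,0,0],"jaw":0.0},
    {"offset":[-0.001,0.002,0.064],"angular":[0,0,0],"jaw":0.0},
    {"offset":[-0.001,0.002,0.064],"angular":[0,0,0],"jaw":0.0},
  ],
)

```text
time_s: 2.88
eef_pos: [507.2, 208.7, 87.6]
ee_rot: [0.001, 0.714, 0.7, 0.001]
force: [-0.4, 1.6, 6.8]
grip_width: 0.159
```

move_arm(
  motion=[
    {"offset":[0,0,0],"angular":[0,0,0],"jaw":0.0},
    {"offset":[0,0,0],"angular":[0,0,0],"jaw":0.0},
  ],
)

```text
time_s: 3.12
eef_pos: [507.2, 208.7, 87.7]
ee_rot: [0.001, 0.714, 0.7, 0.001]
force: [-0.6, 2.3, 6.9]
grip_width: 0.154
```

move_arm(
  motion=[
    {"offset":[0,0,-0.01],"angular":[0,0,0],"jaw":0.0},
    {"offset":[0,0,-0.02],"angular":[0,0,0],"jaw":0.0},
    {"offset":[0,0,-0.06],"angular":[0,0,0],"jaw":0.0},
    {"offset":[0,0,-0.115],"angular":[0,0,0],"jaw":0.0},
    {"offset":[0,0,-0.115],"angular":[0,0,0],"jaw":0.0},
  ],
)

```text
time_s: 3.75
eef_pos: [507.9, 208.6, 205.5]
ee_rot: [0.002, 0.714, 0.7, 0.004]
force: [-0.3, -0.1, -0.5]
grip_width: 0.161
```

```bash
python3 - <<'E'
from h import *
import go
go.go(502.5,-152,200,11.3)
B=cap("scene");save("c3",B[0][60:200,200:330],4)
E
```

```text
pos [507.9 208.6 205.5] offset [-360.6    1.8    4.9] ang [  0.5  -0.  -12.5] F [-0.27 -0.11 -0.48] grip mm 13.7 t 3.75
```

View pics/c3.png

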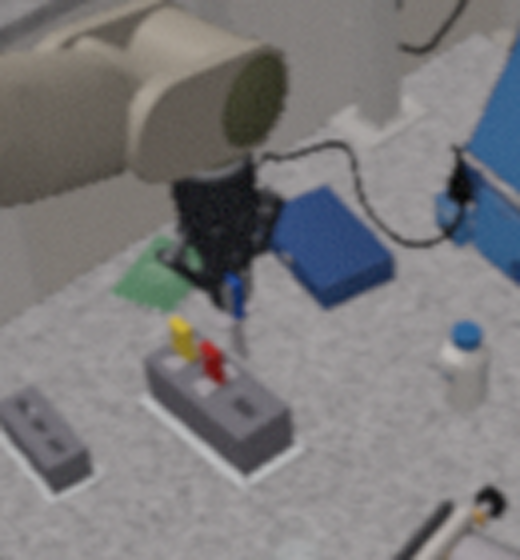

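The picture shows the blue gauge held upright above its empty slot, with red and yellow still in the stand. I'll carry it over the mill.

move_arm(
  motion=[
    {"offset":[-0.05,0,0],"angular":[0,0,-2.5],"jaw":0.0},
    {"offset":[-0.1,0,0],"angular":[0,0,-5],"jaw":0.0},
    {"offset":[-0.15,0,0],"angular":[0,0,-7.5],"jaw":0.0},
    {"offset":[-0.2,0,0],"angular":[0,0,-10],"jaw":0.0},
    {"offset":[-0.25,0,0],"angular":[0,0,-12.5],"jaw":0.0},
  ],
)

```text
time_s: 4.42
eef_pos: [500.5, -43.2, 199.8]
ee_rot: [-0.001, 0.633, 0.774, -0.0]
force: [0.8, 0.4, -0.3]
grip_width: 0.157
```

```bash
python3 go.py 502.5 -152 180 11.3
```

```text
pos [500.5 -43.2 199.8] offset [-107.1  -19.6   19.7] ang [-0.1 -0.1  0.1] F [ 0.77  0.37 -0.28] grip mm 13.4 t 4.425
```

move_arm(
  motion=[
    {"offset":[-0.05,-0.01,0],"angular":[0,0,0],"jaw":0.0},
    {"offset":[-0.1,-0.02,0],"angular":[0,0,0],"jaw":0.0},
    {"offset":[-0.107,-0.02,0.01],"angular":[0,0,0],"jaw":0.0},
    {"offset":[-0.107,-0.02,0.02],"angular":[0,0,0],"jaw":0.0},
    {"offset":[-0.107,-0.02,0.02],"angular":[0,0,0],"jaw":0.0},
  ],
)

```text
time_s: 5.05
eef_pos: [502.2, -149.0, 179.5]
ee_rot: [-0.001, 0.633, 0.774, -0.0]
force: [-1.1, -0.8, -0.8]
grip_width: 0.161
```

move_arm(
  motion=[
    {"offset":[0,0,0],"angular":[0,0,0],"jaw":0.0},
  ],
)

```text
time_s: 5.18
eef_pos: [502.9, -149.5, 180.9]
ee_rot: [0.0, 0.633, 0.774, 0.0]
force: [-0.1, 0.4, -0.8]
grip_width: 0.157
```

```bash
python3 - <<'E'
from h import *
import go
go.go(502.5,-152,160,11.3)
A=cap("top");B=cap("scene")
a=cv2.resize(A[0][170:260,290:385],None,fx=4,fy=4,interpolation=cv2.INTER_CUBIC)
b=cv2.resize(B[0][140:240,280:380],None,fx=4,fy=4,interpolation=cv2.INTER_CUBIC)
im=np.zeros((400,780,3),np.uint8);im[:360,:380]=a;im[:,380:]=b;save("c4",im)
E
```

```text
pos [ 502.9 -149.5  180.9] offset [-2.4 -0.9 20.9] ang [ 0.  -0.   0.1] F [-0.12  0.35 -0.8 ] grip mm 13.4 t 5.175
```

View pics/c4.png

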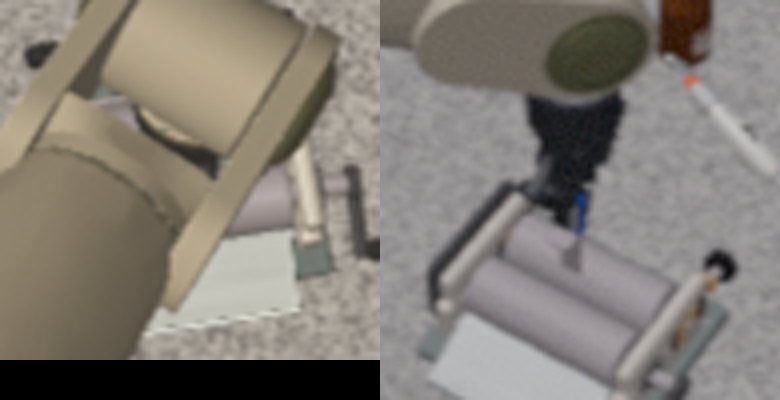

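move_arm(
  motion=[
    {"offset":[0,-0.001,0.01],"angular":[0,0,0],"jaw":0.0},
    {"offset":[0,-0.001,0.02],"angular":[0,0,0],"jaw":0.0},
    {"offset":[0,-0.001,0.02],"angular":[0,0,0],"jaw":0.0},
  ],
)

```text
time_s: 5.65
eef_pos: [501.3, -150.5, 159.7]
ee_rot: [-0.001, 0.634, 0.773, -0.0]
force: [-0.3, 0.2, 0.0]
grip_width: 0.155
```

move_arm(
  motion=[
    {"offset":[0,0,0.003],"angular":[0,0,0],"jaw":0.0},
    {"offset":[0,0,0.005],"angular":[0,0,0],"jaw":0.0},
    {"offset":[0,0,0.005],"angular":[0,0,0],"jaw":0.0},
  ],
)

```text
time_s: 6.02
eef_pos: [501.7, -150.7, 155.8]
ee_rot: [-0.0, 0.634, 0.773, -0.0]
force: [0.2, -0.4, -0.7]
grip_width: 0.16
```

```bash
python3 go.py 502.5 -152 150 11.3
```

```text
pos [ 501.7 -150.7  155.8] offset [-1.4  0.5  5.8] ang [-0. -0.  0.] F [ 0.23 -0.37 -0.66] grip mm 13.6 t 6.025
```

move_arm(
  motion=[
    {"offset":[0,-0.001,0.0],"angular":[0,0,0],"jaw":0.0},
    {"offset":[0,-0.002,0.0],"angular":[0,0,0],"jaw":0.0},
    {"offset":[0,-0.002,0.0],"angular":[0,0,0],"jaw":0.0},
  ],
)

```text
time_s: 6.4
eef_pos: [499.7, -151.1, 155.9]
ee_rot: [0.0, 0.634, 0.774, 0.0]
force: [-0.5, 0.5, -1.3]
grip_width: 0.162
```

move_arm(
  motion=[
    {"offset":[0,-0.001,0.0],"angular":[0,0,0],"jaw":0.0},
    {"offset":[0,-0.002,0.0],"angular":[0,0,0],"jaw":0.0},
    {"offset":[0,-0.002,0.0],"angular":[0,0,0],"jaw":0.0},
  ],
)

```text
time_s: 6.78
eef_pos: [497.8, -151.5, 155.8]
ee_rot: [0.0, 0.634, 0.774, -0.0]
force: [-0.2, -0.1, -0.2]
grip_width: 0.159
```

move_arm(
  motion=[
    {"offset":[0,-0.001,0.0],"angular":[0,0,0],"jaw":0.0},
    {"offset":[0,-0.002,0.0],"angular":[0,0,0],"jaw":0.0},
    {"offset":[0,-0.002,0.0],"angular":[0,0,0],"jaw":0.0},
  ],
)

```text
time_s: 7.15
eef_pos: [496.4, -151.9, 156.1]
ee_rot: [0.001, 0.634, 0.773, 0.0]
force: [3.6, 1.5, -0.7]
grip_width: 0.159
```

Front roll contact is at TCP x ≈ 496.7 with the tip about 14 mm above the axis, so the aligned TCP x is ≈ 500.5. I'll shift and go down in stages while watching the force.

move_arm(
  motion=[
    {"offset":[0,0.003,0.0],"angular":[0,0,0],"jaw":0.0},
    {"offset":[0,0.0047,0.003],"angular":[0,0,0],"jaw":0.0},
    {"offset":[0,0.0047,0.006],"angular":[0,0,0],"jaw":0.0},
    {"offset":[0,0.0047,0.008],"angular":[0,0,0],"jaw":0.0},
    {"offset":[0,0.0047,0.008],"angular":[0,0,0],"jaw":0.0},
  ],
)

```text
time_s: 7.78
eef_pos: [500.5, -151.0, 147.7]
ee_rot: [-0.0, 0.634, 0.773, 0.0]
force: [0.3, 0.8, -1.1]
grip_width: 0.158
```

move_arm(
  motion=[
    {"offset":[0,0,0.0015],"angular":[0,0,0],"jaw":0.0},
    {"offset":[0,0,0.003],"angular":[0,0,0],"jaw":0.0},
    {"offset":[0,0,0.003],"angular":[0,0,0],"jaw":0.0},
  ],
)

```text
time_s: 8.15
eef_pos: [500.7, -151.1, 145.0]
ee_rot: [0.0, 0.634, 0.774, 0.0]
force: [2.5, 0.0, 0.7]
grip_width: 0.158
```

move_arm(
  motion=[
    {"offset":[0,0,0.0015],"angular":[0,0,0],"jaw":0.0},
    {"offset":[0,0,0.003],"angular":[0,0,0],"jaw":0.0},
    {"offset":[0,0,0.003],"angular":[0,0,0],"jaw":0.0},
  ],
)

```text
time_s: 8.52
eef_pos: [500.8, -151.1, 142.0]
ee_rot: [0.001, 0.634, 0.774, 0.0]
force: [2.1, 0.5, 3.2]
grip_width: 0.156
```

move_arm(
  motion=[
    {"offset":[0,0.0003,0.0015],"angular":[0,0,0],"jaw":0.0},
    {"offset":[0,0.0003,0.003],"angular":[0,0,0],"jaw":0.0},
    {"offset":[0,0.0003,0.004],"angular":[0,0,0],"jaw":0.0},
    {"offset":[0,0.0003,0.004],"angular":[0,0,0],"jaw":0.0},
  ],
)

```text
time_s: 9.02
eef_pos: [501.0, -151.0, 138.0]
ee_rot: [0.0, 0.634, 0.774, 0.0]
force: [3.3, -0.4, 4.6]
grip_width: 0.158
```

move_arm(
  motion=[
    {"offset":[0,0,0.0015],"angular":[0,0,0],"jaw":0.0},
    {"offset":[0,0,0.003],"angular":[0,0,0],"jaw":0.0},
    {"offset":[0,0,0.004],"angular":[0,0,0],"jaw":0.0},
    {"offset":[0,0,0.004],"angular":[0,0,0],"jaw":0.0},
  ],
)

```text
time_s: 9.52
eef_pos: [501.0, -151.0, 134.0]
ee_rot: [0.0, 0.634, 0.773, 0.0]
force: [3.0, -1.1, 5.0]
grip_width: 0.159
```

The tip is now about 8 mm below the axes. I'll let go so it settles, grip again and measure the drag.

move_arm(
  motion=[
    {"offset":[0,0,0],"angular":[0,0,0],"jaw":0.035},
    {"offset":[0,0,0],"angular":[0,0,0],"jaw":0.035},
    {"offset":[0,0,0],"angular":[0,0,0],"jaw":0.035},
    {"offset":[0,0,0],"angular":[0,0,0],"jaw":0.035},
    {"offset":[0,0,0],"angular":[0,0,0],"jaw":0.035},
  ],
)

```text
time_s: 10.15
eef_pos: [500.7, -150.9, 133.8]
ee_rot: [-0.0, 0.634, 0.774, -0.0]
force: [-0.5, -0.0, 0.7]
grip_width: 0.408
```

```bash
python3 - <<'E'
from h import *
import go
go.go(501,-151,134,11.3)
B=cap("scene");h=cv2.cvtColor(B[0],cv2.COLOR_RGB2HSV)
m=cv2.inRange(h,(105,130,70),(125,255,255));m2=np.zeros_like(m);m2[150:240,300:380]=m[150:240,300:380]
ys,xs=np.nonzero(m2);print(len(xs),xs.min(),xs.max(),ys.min(),ys.max())
for z in(132+22,132-22,137,93):print(z,np.round(proj(B,(501,-151,z)),1))
save("c5",B[0][150:220,310:370],6)
E
```

```text
pos [ 500.7 -150.9  133.8] offset [-0.1  0.3 -0.2] ang [-0. -0.  0.] F [-0.48 -0.02  0.75] grip mm 34.9 t 10.15
31 327 331 197 206
154 [327.4 197.6]
110 [327.3 205.6]
137 [327.4 200.7]
93 [327.3 208.6]
```

View pics/c5.png

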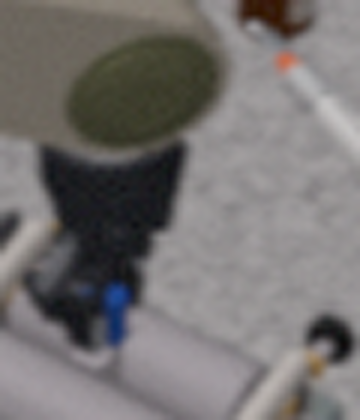

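The blue gauge stands nipped: its handle covers rows 197–206, as expected for a handle middle at z ≈ 132, so it did not drop. I'll grip again and slide it down slowly.

move_arm(
  motion=[
    {"offset":[0,0,0],"angular":[0,0,0],"jaw":0.0},
    {"offset":[0,0,0],"angular":[0,0,0],"jaw":0.0},
    {"offset":[0,0,0],"angular":[0,0,0],"jaw":0.0},
    {"offset":[0,0,0],"angular":[0,0,0],"jaw":0.0},
  ],
)

```text
time_s: 10.7
eef_pos: [500.9, -150.9, 133.8]
ee_rot: [0.0, 0.634, 0.774, 0.0]
force: [0.5, 0.7, -1.1]
grip_width: 0.155
```

move_arm(
  motion=[
    {"offset":[0,0,0.0005],"angular":[0,0,0],"jaw":0.0},
    {"offset":[0,0,0.001],"angular":[0,0,0],"jaw":0.0},
    {"offset":[0,0,0.0015],"angular":[0,0,0],"jaw":0.0},
    {"offset":[0,0,0.002],"angular":[0,0,0],"jaw":0.0},
    {"offset":[0,0,0.0025],"angular":[0,0,0],"jaw":0.0},
  ],
)

```text
time_s: 11.32
eef_pos: [501.0, -151.1, 131.6]
ee_rot: [0.0, 0.634, 0.774, 0.0]
force: [0.0, 0.0, 4.5]
grip_width: 0.157
```

move_arm(
  motion=[
    {"offset":[0,0,0.0005],"angular":[0,0,0],"jaw":0.0},
    {"offset":[0,0,0.001],"angular":[0,0,0],"jaw":0.0},
    {"offset":[0,0,0.0015],"angular":[0,0,0],"jaw":0.0},
    {"offset":[0,0,0.002],"angular":[0,0,0],"jaw":0.0},
  ],
)

```text
time_s: 11.82
eef_pos: [501.0, -151.1, 129.6]
ee_rot: [0.0, 0.634, 0.774, -0.0]
force: [0.2, -0.1, 6.4]
grip_width: 0.16
```

move_arm(
  motion=[
    {"offset":[0,0,0.0005],"angular":[0,0,0],"jaw":0.0},
    {"offset":[0,0,0.001],"angular":[0,0,0],"jaw":0.0},
    {"offset":[0,0,0.0015],"angular":[0,0,0],"jaw":0.0},
    {"offset":[0,0,0.002],"angular":[0,0,0],"jaw":0.0},
  ],
)

```text
time_s: 12.32
eef_pos: [501.0, -151.1, 127.6]
ee_rot: [0.0, 0.634, 0.774, 0.0]
force: [0.5, 0.7, 5.0]
grip_width: 0.161
```

The drag is about 4.5–6.4 N with side force near zero, inside the 3–7 N band, so the blue gauge fits. I'll push it 5 mm further for margin and confirm, then release.

move_arm(
  motion=[
    {"offset":[0,0,0.0005],"angular":[0,0,0],"jaw":0.0},
    {"offset":[0,0,0.001],"angular":[0,0,0],"jaw":0.0},
    {"offset":[0,0,0.0015],"angular":[0,0,0],"jaw":0.0},
    {"offset":[0,0,0.002],"angular":[0,0,0],"jaw":0.0},
    {"offset":[0,0,0.0025],"angular":[0,0,0],"jaw":0.0},
  ],
)

```text
time_s: 12.95
eef_pos: [501.0, -151.1, 125.1]
ee_rot: [0.0, 0.634, 0.774, 0.0]
force: [0.0, 0.0, 5.0]
grip_width: 0.159
```

move_arm(
  motion=[
    {"offset":[0,0,0.0005],"angular":[0,0,0],"jaw":0.0},
    {"offset":[0,0,0.001],"angular":[0,0,0],"jaw":0.0},
    {"offset":[0,0,0.0015],"angular":[0,0,0],"jaw":0.0},
    {"offset":[0,0,0.002],"angular":[0,0,0],"jaw":0.0},
    {"offset":[0,0,0.0025],"angular":[0,0,0],"jaw":0.0},
  ],
)

```text
time_s: 13.58
eef_pos: [501.0, -151.1, 122.6]
ee_rot: [0.0, 0.634, 0.774, 0.0]
force: [0.8, 1.2, 5.8]
grip_width: 0.157
```

move_arm(
  motion=[
    {"offset":[0,0,0],"angular":[0,0,0],"jaw":0.04},
    {"offset":[0,0,0],"angular":[0,0,0],"jaw":0.04},
    {"offset":[0,0,0],"angular":[0,0,0],"jaw":0.04},
    {"offset":[0,0,0],"angular":[0,0,0],"jaw":0.04},
  ],
)

```text
time_s: 14.08
eef_pos: [500.7, -150.9, 122.2]
ee_rot: [-0.0, 0.634, 0.774, -0.0]
force: [-0.6, -0.7, 0.2]
grip_width: 0.473
```

move_arm(
  motion=[
    {"offset":[0,0,-0.02],"angular":[0,0,0],"jaw":0.04},
    {"offset":[0,0,-0.05],"angular":[0,0,0],"jaw":0.04},
    {"offset":[0,0,-0.1],"angular":[0,0,0],"jaw":0.04},
    {"offset":[0.04,0,-0.12],"angular":[0,0,0],"jaw":0.04},
    {"offset":[0.1,0,-0.12],"angular":[0,0,0],"jaw":0.04},
  ],
)

```text
time_s: 14.7
eef_pos: [481.4, -52.7, 243.7]
ee_rot: [0.002, 0.635, 0.773, 0.001]
force: [1.1, 0.2, 0.7]
grip_width: 0.47
```

move_arm(
  motion=[
    {"offset":[0.06,-0.01,0],"angular":[0,0,0],"jaw":0.04},
    {"offset":[0.12,-0.02,0],"angular":[0,0,0],"jaw":0.04},
    {"offset":[0.18,-0.04,0],"angular":[0,0,0],"jaw":0.04},
    {"offset":[0.24,-0.06,0],"angular":[0,0,0],"jaw":0.04},
    {"offset":[0.24,-0.06,0],"angular":[0,0,0],"jaw":0.04},
  ],
)

```text
time_s: 15.32
eef_pos: [373.2, 173.2, 242.6]
ee_rot: [-0.0, 0.632, 0.775, 0.0]
force: [0.3, -0.6, -0.8]
grip_width: 0.467
```

```bash
python3 - <<'E'
from h import *
import go
go.go(400,300,250,11.3)
A=cap("top");B=cap("scene")
for n,C,(x0,y0,x1,y1) in(("top",A,(300,180,370,240)),("scene",B,(300,150,380,240))):
    h=cv2.cvtColor(C[0],cv2.COLOR_RGB2HSV);m=cv2.inRange(h,(105,130,60),(125,255,255))[y0:y1,x0:x1]
    ys,xs=np.nonzero(m);print(n,len(xs),xs.min()+x0,xs.max()+x0,ys.min()+y0,ys.max()+y0)
    for z in(142,98):print(z,np.round(proj(C,(501,-151,z)),1))
a=cv2.resize(A[0][170:250,290:385],None,fx=4,fy=4,interpolation=cv2.INTER_CUBIC)
b=cv2.resize(B[0][130:230,220:320+20],None,fx=3,fy=3,interpolation=cv2.INTER_CUBIC)
im=np.zeros((320,740,3),np.uint8);im[:,:380]=a;im[:300,380:]=b;save("c6",im)
E
```

```text
pos [373.2 173.2 242.6] offset [118.7  51.9  -7.4] ang [ 0.  -0.   0.4] F [ 0.29 -0.56 -0.82] grip mm 39.9 t 15.325
top 33 331 339 206 210
142 [335.4 207. ]
98 [334.7 209.6]
scene 44 325 330 199 208
142 [327.4 199.8]
98 [327.3 207.8]
```

View pics/c6.png

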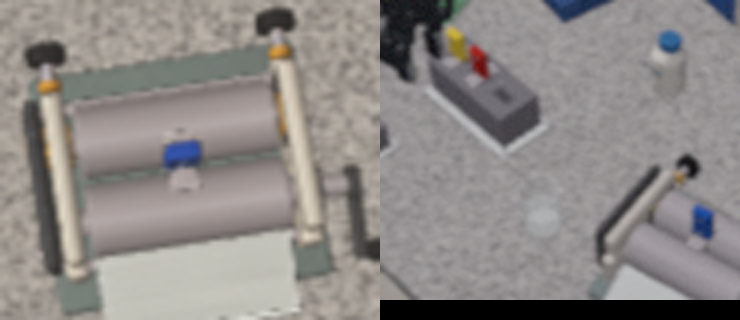

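The blue gauge stands upright mid-rolls, with its flange clear above the crowns. Yellow and red are still in the stand. I'll compare red and yellow with the start and then hand in.

```bash
python3 - <<'E'
from h import *
B=cap("scene");h=cv2.cvtColor(B[0],cv2.COLOR_RGB2HSV)
for n,lo,hi in(("thin",20,35),("thick",0,8)):
    ys,xs=np.nonzero(cv2.inRange(h,(lo,130,70),(hi,255,255))[130:185,230:280]);print(n,len(xs),xs.mean()+230,ys.mean()+130)
m=cv2.inRange(h,(105,130,60),(125,255,255))[150:240,300:380];ys,xs=np.nonzero(m);print(xs.mean()+300,ys.min()+150,ys.max()+150)
s=ctrl.sense();print(s["time_s"],s["force"]);ctrl.finish_job()
E
```

```text
thin 38 245.31578947368422 144.39473684210526
thick 27 252.7037037037037 149.85185185185185
327.1363636363636 199 208
15.475 [ 0.44303734 -0.12306215  0.68298286]
the job is handed in; nothing more can be done
```

The 5 mm gauge (blue handle) is the one that fits, which puts the nip gap at about 4 mm. I left it standing in the nip and handed the job in at 15.5 s; no verdict was reported.

- **Test:** I let the blue gauge go with its tip about 8 mm below the roll axes, and it stood nipped instead of dropping. After I gripped it again, it took 4.5–6.4 N to slide slowly down another 11 mm, with about 1 N or less of side force. That is inside the 3–7 N band.
- **Force on the rolls:** The wrist never read more than about 7 N, far below the 25 N limit. That highest reading came while gripping the gauge in the stand, not at the rolls. The force on the rolls themselves was not measured directly.
- **Final position of the blue gauge:** It stands upright near mid-length of the rolls. The arm height puts its tip about 19 mm below the axes. In both cameras the handle is within about a pixel or two of where that predicts, and it had not moved by the last picture.
- **Other two gauges:** Red and yellow were never touched and match the start pictures to within half a pixel, so both are still home in the stand.
- **Beaker, petri dish and white bottle:** The arm did not go near the bottle or the glass dish between the stand and the mill, and both look unmoved. I did not separately identify the beaker and the petri dish.

None of my checks failed. The two cameras differed by about 3 mm on the nip position, so I set the blade by touching the front roll before lowering it.

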